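# Charge the deburring barrel

## Task

Turn the deburring barrel between its centres until its opening faces straight up and let go of it, then tip the three steel blanks out of the scoop into it through the opening, without touching the blanks themselves. Set the empty scoop down level on the bench again, leave the barrel with its opening up, and leave the other things on the bench where they are.

Things in the scene. Friction and masses are not known exactly. Their poses are not given: they have to be found in the camera images.
- stand: Grey bench stand with two lathe-style centres that carry the barrel. Origin: middle of its underside, on the bench; z up. Base plate 120 mm (x) by 370 mm (y), 16 mm thick; at each end (y = 140 to 180 mm and y = -140 to -180 mm) a post 70 mm wide and 140 mm tall. The barrel's axle runs along y, level, 120 mm above the bench.
- barrel: Six-sided sheet-steel barrel turning on the stand's centres, 110 mm long, 100 mm across flats, 4 mm walls, 116 mm round end flanges. Five faces are plates, one is open; a dark 8 mm weld bead runs along the plate opposite the opening. Origin on the axle above the stand's origin; y along the axle, z out through the opening. Turns without stops, stiff (friction 0.2 N m), and stays where left.
- opening (a point): Middle of the barrel's open face, 50 mm from the axle (the flange rims stand 8 mm prouder at its ends). Its z axis points straight out of the opening: vertical when the opening faces up. Opening 53 mm wide (x), 102 mm long (y). At the start it faces 105 to 180 degrees away from up, either way round, so the turn takes more than one grip.
- drum (a point): Centre of the hollow drum, on the axle, 120 mm above the bench, 50 mm from the opening; axes as for the opening. y = +50 mm from the stand's origin.
- hub (a point): Centre of the round aluminium hub on the axle, fixed to the drum, 105 mm from the drum's centre (y = -55 mm from the stand's origin), 120 mm above the bench; axes as for the opening. A plain bar 34 mm thick, bare for at least 44 mm either side of this point: grip it squarely across and swing the grip about the axle. Flange 50 mm away, post 85 mm away, base plate 104 mm below.
- scoop: Small aluminium scoop, about 160 g, standing level on the bench. Origin: under the middle of its pan; x towards the open front edge, z up. Pan 100 mm (x) by 70 mm (y), floor 3 mm, lips 25 mm tall at both sides and the back, none in front. Loaded, its centre of mass lies about 80 mm ahead of the handle point. The blanks start to slide at a tilt of 27 to 36 degrees.
- handle (a point): Middle of the scoop's level wooden handle bar, 50 mm above the scoop's underside and 105 mm behind its origin; axes as the scoop's. The bar is 16 mm wide (y), 18 mm tall, from 52 mm behind this point to 38 mm ahead of it, free above and at both sides; the pan's back lip begins 55 mm ahead.
- mouth (a point): Middle of the scoop's open front edge, on the floor's upper face: 155 mm ahead of the handle point and 47 mm below it; axes as the scoop's.
- blank0: One of the three alike steel blanks, a plain disc 20 mm across and 16 mm tall, 40 g, origin at the middle of its underside, standing on the scoop's floor at the start.
- blank1: One of the three alike steel blanks, a plain disc 20 mm across and 16 mm tall, 40 g, origin at the middle of its underside, standing on the scoop's floor at the start.
- blank2: One of the three alike steel blanks, a plain disc 20 mm across and 16 mm tall, 40 g, origin at the middle of its underside, standing on the scoop's floor at the start.
- slug_a: Bystander to leave alone: solid dark steel slug, 48 mm across, 45 mm tall; origin at the middle of its underside.
- slug_b: Bystander to leave alone: solid dark steel slug, 48 mm across, 45 mm tall; origin at the middle of its underside.
- slug_c: Bystander to leave alone: solid dark steel slug, 40 mm across, 60 mm tall; origin at the middle of its underside.
- bottle: Bystander to leave alone: green glass bottle, 60 mm across, 190 mm tall; origin at the middle of its underside.
- hammer: Bystander to leave alone: hammer lying along its own x, 260 mm long, handle to -x; origin at the middle of its underside.
- wirebrush: Bystander to leave alone: brush lying along its own x, 200 mm long; origin at the middle of its underside.
- spanner: Bystander to leave alone: spanner lying along its own x, 180 mm long; origin at the middle of its underside.
- square: Bystander to leave alone: flat L-shaped steel square, legs 90 to 110 mm, 12 mm thick; origin at the middle of its underside.
There are look-alikes about, which are no part of the job. What is shaped like the scoop but red is not meant.

How it is judged:
By the outcome, as a careful person would: the job done as asked, in the order asked, and still so for the second after the job is handed in, with the robot touching nothing.
It also fails if it takes over 72 s, if anything falls off the work surface, if the arm or the gripper's body presses on something with over 40 N, if the wrist force passes 120 N, or if a joint passes its speed limit or range.

## Robot

A 7-joint arm with a two-finger parallel gripper is mounted at the origin on the work surface. World frame = base frame: x ahead of the robot, y to its left, z up, the work surface at z = 0. Lengths are in m, angles in rad, forces in N, time in s.
With the tool pointing down it reaches from about 0.425 to 0.95 m from the base axis. Payload 4.7 kg.
Tool frame: the origin (TCP) lies between the finger pads; the fingertips stand 25 mm ahead of it and the grasp point (between the pads) lies 6 mm ahead of it; z points along the fingers, y is the line along which they close (so a half turn about z gives the same grasp; the last joint's range is limited). The gripper opens to 85 mm and grips with 20 to 120 N. Pads are 22 mm wide; open, the fingers measure 114 mm over their backs; the gripper's body (76 mm by 85 mm) begins 54 mm behind the grasp point. The pads swing forward as they close: fully open they stand 13 mm farther back than shut.
Start: joints at [-1.274, 0.469, -0.049, 1.532, 0.024, 1.141, -0.082], TCP at [0.216, 0.64, 0.234] pointing down, gripper open.
Joint ranges: [-2.59, 2.59], [-0.33, 1.99], [-1.39, 1.29], [0.1, 2.45], [-1.04, 4.18], [0.21, 1.99], [-2.66, 2.66]. Speed limits (rad/s): [2.57, 2.57, 3.14, 3.14, 3.14, 3.14, 3.14].

## Interface

Orientations are given as a 3x3 rotation matrix whose columns are the frame's x, y, z axes.
In Python, from rig import * gives the robot as it stands. Calls block until the motion is done:
- movep(position, orientation): joint-space move of the TCP to a pose.
- move_l(position, attitude=None, feed=0.15, until_force=None): straight line of the TCP; attitude=None keeps the orientation; feed is the mean speed in m/s. With until_force (N) it stops when the force on the tool has changed by that much, and returns True; else False.
- move_joints(angles): joint-space move.
- command_gripper(opening, newtons=None): finger opening in m; newtons is the grip in N (None keeps the last); returns when the fingers have stopped.
- sleep(seconds).
- inverse_kinematics(position, orientation): joint angles nearest the present ones, or None.
- sense(): the state.
- camera(name): name is "scene" or "top"; returns (picture, depth): 400x640x3 uint8, red, green, blue; 400x640 float32, m along the optical axis (not along the pixel's ray), 0 where there is no reading.
- camera_params(name): a dict with "K" (3x3 intrinsics, pixels), "position" and "rotation" of the camera in the world. Camera axes: x right, y down, z forward; pixel columns grow to the right and rows downward; lengths in m; the calibration is good to about 2 mm. A picture is of the moment at which its call begins. camera_params takes no time and is no camera call.
A pose or a line that the arm cannot do raises Unreachable and nothing moves.
- finish_job(): hands the job in; it is judged then, once.
The state is a dict: "time_s": time; "joint_pos": joint angles; "qd": joint speeds; "joint_efforts": joint torques, N m; "position": TCP position; "tcp_rot": TCP orientation; "wrist_force": force on the tool from outside, world axes, zero at the start; "ft_torque": the same for the moment, N m; "finger_gap": finger opening in m; "gripper_force": force on a finger pad.
Only numpy, scipy, OpenCV 4.12 (cv2) and the standard library are available. Lean on these libraries where they do the work, as an engineer would, in place of code of your own. Each camera call takes 0.05 s, during which the arm holds its last target. There are 200 camera calls.

## Working session

There is one attempt and no reset: what is moved stays moved. The work goes in short steps, each a Python script; the robot and the scene stay as the last script left them, time stands still between calls to the robot, and variables do not carry over. Pictures are saved under pics/ and viewed, at most 10 in all, crops included, and the job is handed in when it is done.

```bash
mkdir -p pics; ls
python3 - <<'E'
from rig import *
import cv2,numpy as np
for n in("scene","top"):
    im,d=camera(n); cv2.imwrite(f"pics/{n}0.png",im[:,:,::-1]); np.savez(f"{n}0.npz",im=im,d=d)
    p=camera_params(n); print(n,p,(d>0).mean())
print(sense())
E
```

```text
pics
scene {'K': array([[362.06390481,   0.        , 317.52974475],
       [  0.        , 362.06390481, 205.61837807],
       [  0.        ,   0.        ,   1.        ]]), 'position': array([ 1.07600136, -0.57968885,  0.89112126]), 'rotation': array([[ 0.72660176,  0.45716202, -0.51288671],
       [ 0.68693999, -0.49727552,  0.52993443],
       [-0.01278012, -0.73737368, -0.67536414]])} 0.99522265625
top {'K': array([[365.46140151,   0.        , 315.1267074 ],
       [  0.        , 365.46140151, 198.724919  ],
       [  0.        ,   0.        ,   1.        ]]), 'position': array([ 0.40792901, -0.02777545,  1.32276671]), 'rotation': array([[ 0.0042532 , -0.9951301 ,  0.09847839],
       [-0.99979177, -0.00226621,  0.02028001],
       [-0.01995807, -0.09854414, -0.99493252]])} 0.99579296875
{'time_s': 0.1, 'joint_pos': array([-1.27390986,  0.46939525, -0.0486184 ,  1.53354151,  0.02413836,
        1.14102954, -0.0823205 ]), 'qd': array([-0.00125371, -0.00291619, -0.0006249 , -0.00060942,  0.00201865,
       -0.00084502,  0.00066465]), 'joint_efforts': array([ 2.07197891e-04, -5.11517251e+01, -4.72139928e-02, -2.38392144e+01,
        1.08722443e-02,  4.38883522e-03, -2.38584397e-05]), 'position': array([0.21585529, 0.6390135 , 0.23255717]), 'tcp_rot': array([[-9.47413644e-01,  3.20011167e-01, -4.89147144e-04],
       [ 3.20011530e-01,  9.47412090e-01, -1.71827075e-03],
       [-8.64419088e-05, -1.78444587e-03, -9.99998404e-01]]), 'wrist_force': array([-0.22802329, -0.48981857,  0.85216118]), 'ft_torque': array([-0.02855606,  0.04104235, -0.02869811]), 'gripper_force': 0.0, 'finger_gap': 0.08533881662133352}
```

View pics/scene0.png

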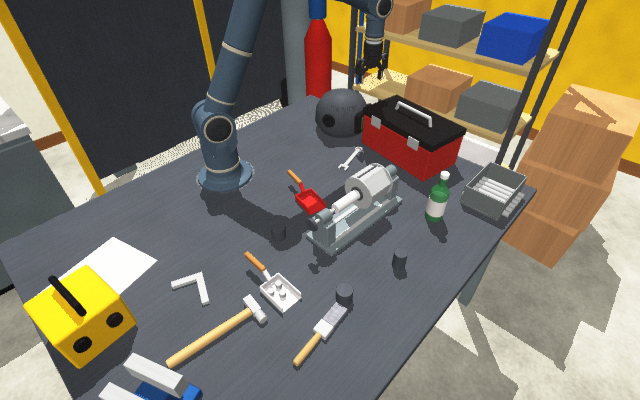

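View pics/top0.png

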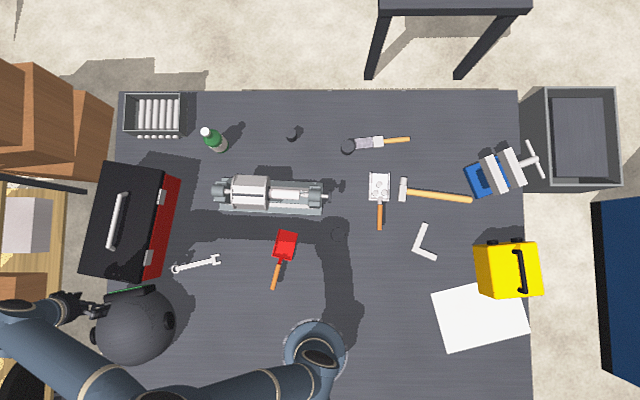

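The scene view shows the barrel at about (372,185), the hub bar at (345,208), the scoop pan at (281,293) and its handle at (255,260). In the top view the barrel is at (250,190), the hub at (290,193), the scoop pan at (379,187), the handle at (380,215) and the red decoy at (283,247).

```bash
cat > h.py <<'E'
import numpy as np,cv2
from rig import *
def cloud(n,d):
    p=camera_params(n);K=p["K"];v,u=np.mgrid[:400,:640]
    c=np.stack([(u-K[0,2])/K[0,0]*d,(v-K[1,2])/K[1,1]*d,d],-1)
    return c@p["rotation"].T+p["position"]
def proj(n,P):
    p=camera_params(n);c=(np.asarray(P)-p["position"])@p["rotation"];q=c@p["K"].T;return q[...,:2]/q[...,2:]
E
python3 - <<'E'
from h import *
S=np.load("scene0.npz");T=np.load("top0.npz")
a=cv2.resize(S["im"][150:330,230:430],(800,720)[:2] and (660,594),interpolation=cv2.INTER_CUBIC)
cv2.imwrite("pics/c1.png",a[:,:,::-1])
b=T["im"][120:260,200:410];b=cv2.resize(b,(800,533),interpolation=cv2.INTER_CUBIC);cv2.imwrite("pics/c2.png",b[:,:,::-1])
for n,D in(("scene",S),("top",T)):
    P=cloud(n,D["d"]);hsv=cv2.cvtColor(D["im"],cv2.COLOR_RGB2HSV)
    w=P[...,2]; tab=w[(w>-.03)&(w<.03)]; print(n,"table z",np.median(tab))
    # orange wooden handle
    m=((hsv[...,0]<18)&(hsv[...,0]>5)&(hsv[...,1]>150)&(hsv[...,2]>120)).astype(np.uint8)
    k,l,st,ce=cv2.connectedComponentsWithStats(m)
    for i in range(1,k):
        if st[i,4]>25:
            q=P[l==i]; 
            if abs(np.median(q[:,2]))<.2 : print(st[i],np.median(q,0).round(4),q.min(0).round(3),q.max(0).round(3))
    # barrel/hub: z>0.05 in region
    r=(w>.06)&(w<.2)&(P[...,0]>.3)&(P[...,0]<.75)&(P[...,1]>-.15)&(P[...,1]<.45)
    q=P[r];print(len(q),q.min(0).round(3),q.max(0).round(3))
E
```

```text
scene table z 0.002226615330566617
[288 171  14  14  62] [0.2778 0.1279 0.0601] [0.229 0.117 0.049] [0.311 0.143 0.067]
[245 252  20  19  93] [ 0.4735 -0.2293  0.0598] [ 0.428 -0.58   0.049] [ 1.076 -0.219  0.891]
2879 [ 0.303 -0.056  0.06 ] [0.75  0.363 0.195]
top table z -0.0005267578083827384
[377 205   5  25  67] [ 0.4634 -0.2221  0.0569] [ 0.429 -0.23   0.046] [ 0.512 -0.215  0.065]
[271 264   9  26  44] [0.2626 0.1302 0.0577] [0.224 0.12  0.051] [0.308 0.148 0.063]
2670 [ 0.302 -0.056  0.062] [0.75  0.377 0.193]
```

View pics/c1.png

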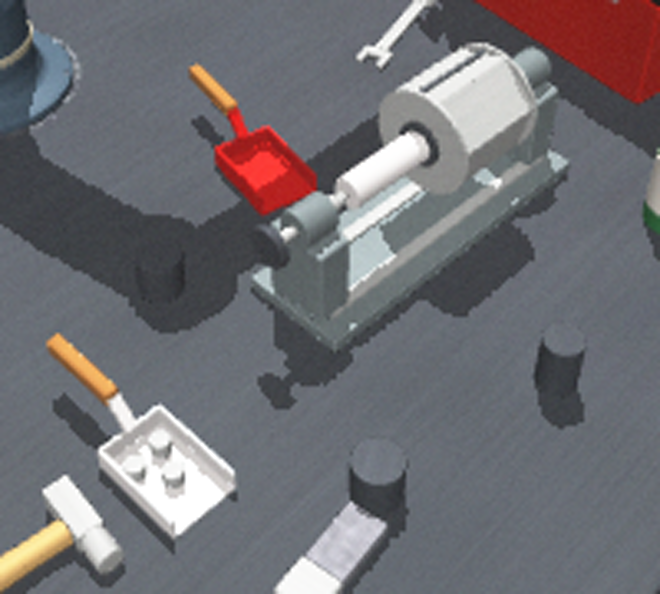

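View pics/c2.png

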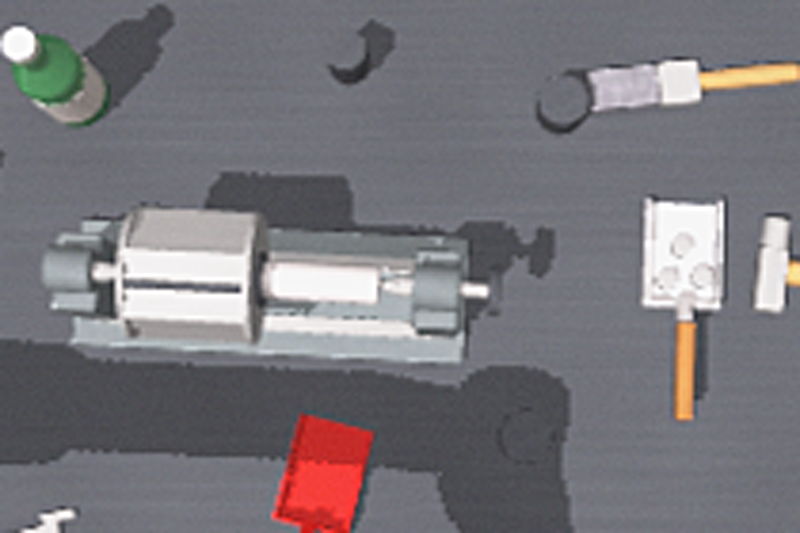

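Crop 1 shows the dark weld bead near the top of the drum, on the robot side, so the opening is nearly down. The hub bar is clear of its surroundings. Crop 2 shows the bead at crop (180,286), the hub at (325,282), and the scoop with three blanks and its handle pointing at the robot. Next I fit the axle, the bead angle and the scoop pose.

```bash
cat > m.py <<'E'
from h import *
from scipy.optimize import least_squares
def axis(views,x0=(.50,0.0,.12,0.0),ylim=(-.03,.07),r=.017,band=.012):
    # cylinder of hub: x=x0+s*y ; z=z0+t*y
    Q=np.concatenate([P.reshape(-1,3) for P in views])
    Q=Q[(Q[:,1]>ylim[0])&(Q[:,1]<ylim[1])&(Q[:,2]>.105)&(Q[:,2]<.16)&(abs(Q[:,0]-x0[0])<.04)]
    f=lambda p:np.hypot((Q[:,0]-p[0]-p[1]*Q[:,1])/np.hypot(1,p[1]),Q[:,2]-p[2]-p[3]*Q[:,1])-r
    s=least_squares(f,x0,loss="soft_l1",f_scale=.001)
    return s.x,len(Q),np.median(abs(f(s.x)))
E
python3 - <<'E'
from m import *
D={n:np.load(n+"0.npz") for n in("scene","top")}
C={n:cloud(n,D[n]["d"]) for n in D}
for n in C:
    P=C[n];q=P[(P[...,2]>.125)&(P[...,2]<.15)&(P[...,0]>.4)&(P[...,0]<.7)]
    h,e=np.histogram(q[:,1],np.arange(-.12,.36,.02));print(n,h)
    q2=q[(q[:,1]>-.0)&(q[:,1]<.06)];print("x med",np.median(q2,0),len(q2))
    x0=np.median(q2[:,0])
    for y in np.arange(-.08,.34,.02):
        g=P[(abs(P[...,1]-y)<.01)&(P[...,2]>.1)&(P[...,2]<.2)&(P[...,0]>.4)&(P[...,0]<.7)]
        if len(g):print(round(y,2),g[:,0].min().round(3),g[:,0].max().round(3),g[:,2].max().round(3),end=" | ")
    print()
print(axis([C["scene"]],(x0,0,.12,0)),axis([C["top"]],(x0,0,.12,0)),axis(list(C.values()),(x0,0,.12,0)))
# scoop
for n in C:
    P=C[n];im=D[n]["im"].astype(int);hsv=cv2.cvtColor(D[n]["im"],cv2.COLOR_RGB2HSV)
    pan=(hsv[...,1]<40)&(hsv[...,2]>120)&(P[...,2]>-.01)&(P[...,2]<.04)&(P[...,0]>.48)&(P[...,0]<.66)&(P[...,1]>-.28)&(P[...,1]<-.16)
    c,_=cv2.findContours(pan.astype(np.uint8),cv2.RETR_EXTERNAL,cv2.CHAIN_APPROX_NONE);c=max(c,key=len)[:,0]
    q=P[c[:,1],c[:,0]];print(n,"pan rect",cv2.minAreaRect(q[:,:2].astype(np.float32)))
    hm=(hsv[...,0]<20)&(hsv[...,0]>4)&(hsv[...,1]>110)&(P[...,0]>.4)&(P[...,0]<.56)&(P[...,1]>-.28)&(P[...,1]<-.18)&(P[...,2]>.03)
    q=P[hm];print("handle",cv2.minAreaRect(q[:,:2].astype(np.float32)),"top z",np.percentile(q[:,2],[50,75,90]),cv2.fitLine(q[:,:2].astype(np.float32),cv2.DIST_HUBER,0,.01,.01).ravel())
# bead
for n in C:
    P=C[n];im=D[n]["im"];v=im.max(-1)
    m=(P[...,2]>.14)&(v<110)&(P[...,1]>.12)&(P[...,1]<.28)&(P[...,0]>.45)&(P[...,0]<.65)
    q=P[m];print(n,"bead",len(q),np.median(q,0),q.min(0),q.max(0))
E
```

```text
scene [  0   0   0  65  17  80  62  13  44  46  48  44  48 181  38  30  31  31
  30  11   1  35  37]
x med [0.54458002 0.01892938 0.13525118] 119
-0.06 0.516 0.557 0.145 | -0.04 0.523 0.557 0.144 | -0.02 0.504 0.572 0.144 | 0.0 0.507 0.573 0.145 | 0.02 0.526 0.574 0.145 | 0.04 0.535 0.556 0.14 | 0.06 0.524 0.558 0.142 | 0.08 0.529 0.559 0.143 | 0.1 0.528 0.562 0.14 | 0.12 0.529 0.561 0.142 | 0.14 0.528 0.571 0.141 | 0.16 0.489 0.603 0.182 | 0.18 0.505 0.602 0.179 | 0.2 0.506 0.602 0.18 | 0.22 0.506 0.604 0.18 | 0.24 0.509 0.604 0.181 | 0.26 0.505 0.607 0.181 | 0.3 0.548 0.587 0.143 | 0.32 0.539 0.587 0.144 | 
top [ 0  0  0 39  8 66 72 15 35 54 57 55 56 97 31 41 38 34 39 12 26 69 60]
x med [0.5403561  0.01647488 0.13338839] 122
-0.06 0.516 0.555 0.145 | -0.04 0.516 0.554 0.142 | -0.02 0.504 0.572 0.142 | 0.0 0.504 0.572 0.143 | 0.02 0.507 0.572 0.142 | 0.04 0.529 0.555 0.135 | 0.06 0.526 0.558 0.139 | 0.08 0.528 0.559 0.14 | 0.1 0.528 0.559 0.139 | 0.12 0.529 0.558 0.138 | 0.14 0.525 0.569 0.144 | 0.16 0.49 0.604 0.18 | 0.18 0.493 0.604 0.178 | 0.2 0.494 0.604 0.178 | 0.22 0.496 0.604
[... 631 characters left out ...]
 0.08975370973348618), 86.77473449707031) top z [0.05998993 0.06113296 0.06219498] [ 0.9995877  -0.02871139  0.47287327 -0.22743441]
top pan rect ((0.5700749158859253, -0.21999847888946533), (0.1798090934753418, 0.11998447775840759), 0.0020582168363034725)
handle ((0.47053292393684387, -0.22420121729373932), (0.014547988772392273, 0.08339312672615051), 87.20542907714844) top z [0.05744091 0.05899563 0.0610763 ] [ 0.99868876 -0.05119356  0.4690686  -0.22368938]
scene bead 28 [0.53796153 0.15357528 0.14659875] [0.5331771  0.14722521 0.14097648] [0.56207893 0.25791132 0.17504586]
top bead 60 [0.53655136 0.15463752 0.15282873] [0.50624468 0.14722984 0.14006267] [0.5837657  0.26178574 0.17400809]
```

```bash
cat > meas.py <<'E'
from m import *
def run(D):
    C={n:cloud(n,D[n]["d"]) for n in D}
    for V in(["scene"],["top"],["scene","top"]):
        a,k,e=axis([C[n] for n in V],(.542,.02,.12,0),ylim=(.06,.135));print(V,a.round(4),k,e)
    # stand end posts (tops) and flange edges for y
    for n in C:
        P=C[n];q=P[(P[...,2]>.16)&(P[...,2]<.2)&(abs(P[...,0]-.547)<.06)&(P[...,1]>.1)&(P[...,1]<.3)];print(n,"flange y",np.percentile(q[:,1],[1,3,97,99]).round(4), "ztop",np.percentile(q[:,2],[90,98]))
        q=P[(P[...,2]>.008)&(P[...,2]<.024)&(abs(P[...,0]-.547)<.09)&(P[...,1]>-.06)&(P[...,1]<.4)];print("base",cv2.minAreaRect(q[:,:2].astype(np.float32)))
    for n in C:
        P=C[n];v=D[n]["im"].max(-1)
        r=np.hypot(P[...,0]-(a[0]+a[1]*P[...,1]),P[...,2]-a[2])
        m=(r>.040)&(r<.062)&(P[...,2]>.1)&(v<120)&(P[...,1]>.165)&(P[...,1]<.248)
        q=P[m];th=np.degrees(np.arctan2(q[:,0]-(a[0]+a[1]*q[:,1]),q[:,2]-a[2]))
        print(n,"dark",len(q),np.histogram(th,np.arange(-90,91,7.5)),np.median(th))
if __name__=="__main__":
    D={n:np.load(n+"0.npz") for n in("scene","top")};run(D)
    C={n:cloud(n,D[n]["d"]) for n in D}
    for n in C:
        P=C[n];hsv=cv2.cvtColor(D[n]["im"],cv2.COLOR_RGB2HSV)
        pan=(hsv[...,1]<40)&(hsv[...,2]>120)&(P[...,2]>-.01)&(P[...,2]<.05)&(P[...,0]>.48)&(P[...,0]<.67)&(P[...,1]>-.28)&(P[...,1]<-.14)
        k,l,st,ce=cv2.connectedComponentsWithStats(pan.astype(np.uint8));print(st)
        for i in range(1,k):
            if st[i,4]>60:
                q=P[l==i];print(n,cv2.minAreaRect(q[:,:2].astype(np.float32)),np.percentile(q[:,2],[5,25,50,75,95]).round(4))
E
python3 meas.py
```

```text
['scene'] [ 5.371e-01  4.320e-02  1.218e-01 -5.000e-04] 213 0.0009316470013924147
['top'] [0.5398 0.0475 0.1184 0.006 ] 229 0.0010122777226384619
['scene', 'top'] [0.5388 0.0443 0.1196 0.0035] 442 0.0015401462330787785
scene flange y [0.1529 0.1539 0.2632 0.2658] ztop [0.17725939 0.17972258]
base ((0.5455994009971619, 0.1586087942123413), (0.37009096145629883, 0.1230725646018982), 87.20484161376953)
top flange y [0.1538 0.1553 0.2616 0.2635] ztop [0.1747093 0.1777619]
base ((0.5521068572998047, 0.15769459307193756), (0.37278199195861816, 0.13036197423934937), 87.33407592773438)
scene dark 74 (array([ 0,  0,  0,  0,  0,  0,  0,  0,  0,  1, 13,  0,  0,  0,  0,  0,  0,
        0,  0,  0,  0,  0,  5, 19]), array([-90. , -82.5, -75. , -67.5, -60. , -52.5, -45. , -37.5, -30. ,
       -22.5, -15. ,  -7.5,   0. ,   7.5,  15. ,  22.5,  30. ,  37.5,
        45. ,  52.5,  60. ,  67.5,  75. ,  82.5,  90. ])) 89.684825901364
top dark 38 (array([ 0,  0,  0,  0,  0,  0,  0,  0,  0, 23, 13,  0,  0,  0,  0,  0,  0,
        0,  0,  0,  0,  1,  1,  0]), array([-90. , -82.5, -75. , -67.5, -60. , -52.5, 
[... 2473 characters left out ...]
   1      1]
 [   290    321      2      2      4]
 [   290    324      1      1      1]]
scene ((0.563901424407959, -0.20203392207622528), (0.12354861944913864, 0.15865689516067505), 87.77103424072266) [0.0004 0.0031 0.0055 0.0179 0.0282]
[[     0      0    640    400 254332]
 [   354    163     39     53   1588]
 [   391    174      1      8      8]
 [   386    203      7     13     72]]
top ((0.5747743844985962, -0.21084313094615936), (0.13836054503917694, 0.18979552388191223), 89.86898040771484) [-0.0047 -0.0018  0.0005  0.0033  0.0217]
top ((0.501921534538269, -0.26844024658203125), (0.022891275584697723, 0.04384442791342735), 87.74811553955078) [-0.0049 -0.0029 -0.0011  0.0004  0.0033]
```

```bash
cat > g.py <<'E'
from h import *
AX=np.array([.5388,.0443,.1196])
ya=np.array([.0443,1,0]);ya/=np.linalg.norm(ya);za=np.array([0,0,1.]);xa=np.cross(ya,za)
def onaxle(y): return np.array([AX[0]+AX[1]*y,y,.1205])
HUB=onaxle(.1036-.010); DRUM=onaxle(.2085)
def hubpose(phi,sgn=1,back=0.):
    p=np.radians(phi);d=-np.cos(p)*za+np.sin(p)*xa;x=sgn*ya
    return HUB-d*(.006+back),np.stack([x,np.cross(d,x),d],1)
# scoop: rotation matrix from yaw (deg) and nose-down pitch (deg)
def scoopR(yaw,pitch):
    y,p=np.radians([yaw,pitch]);c,s=np.cos,np.sin
    return np.array([[c(y),-s(y),0],[s(y),c(y),0],[0,0,1]])@np.array([[c(p),0,s(p)],[0,1,0],[-s(p),0,c(p)]])
def toolR(yaw,pitch,lean,sgn):  # lean: fingers point forward by lean deg relative to the scoop's own down
    S=scoopR(yaw,pitch-lean)
    return S@np.diag([sgn,-sgn,-1.])
E
python3 - <<'E'
from g import *
for s in(1,-1):
    ok=[f for f in range(-80,81,10) if inverse_kinematics(*hubpose(f,s)) is not None];print("hub",s,ok)
    for f in(-40,0,40):
        q=inverse_kinematics(*hubpose(f,s));print(f,None if q is None else q.round(2))
O=DRUM+np.array([0,0,.065])
for yaw in(-2.5,20,40,-30,-60,60,177.5,150,-150):
  for s in(1,-1):
    for lean in (0,30):
        r=[]
        for b in(0,20,40,60,70):
            M=scoopR(yaw,b);h=O-M@np.array([.155,0,-.047]);R=toolR(yaw,b,lean,s)
            r.append(int(inverse_kinematics(h-R[:,2]*.006,R) is not None))
        print(yaw,s,lean,r)
for s in(1,-1):
  for lean in(0,15,30,40):
    R=toolR(-3.2,0,lean,s);q=inverse_kinematics(np.array([.477,-.2247,.05])-R[:,2]*.006,R);print("grasp",s,lean,None if q is None else q.round(2))
E
```

```text
hub 1 [-60, -50, -40, -30, -20, -10, 0, 10, 20, 30, 40]
-40 [-0.35  0.76  0.3   1.5  -0.27  1.62 -0.02]
0 [-0.61  0.41  0.47  1.96 -0.25  0.82 -0.05]
40 [ 0.57  0.53 -1.17  2.36  1.84  0.78 -2.04]
hub -1 [-60, -50, -40, -30, -20, -10, 0, 10, 20, 30, 40]
-40 [ 0.45  1.09 -1.19  1.44  0.5   1.77  2.3 ]
0 [ 0.58  0.7  -1.18  1.89  0.74  1.07  2.19]
40 [-0.53  0.26  0.14  2.41  2.18  0.3   0.58]
-2.5 1 0 [1, 1, 1, 0, 0]
-2.5 1 30 [0, 1, 1, 1, 1]
-2.5 -1 0 [1, 1, 1, 0, 0]
-2.5 -1 30 [1, 1, 1, 1, 1]
20 1 0 [1, 1, 1, 0, 0]
20 1 30 [1, 1, 1, 1, 0]
20 -1 0 [1, 1, 1, 0, 0]
20 -1 30 [1, 1, 1, 1, 0]
40 1 0 [1, 1, 1, 0, 0]
40 1 30 [1, 1, 1, 1, 0]
40 -1 0 [1, 1, 1, 0, 0]
40 -1 30 [1, 1, 1, 1, 0]
-30 1 0 [1, 1, 1, 1, 1]
-30 1 30 [1, 1, 1, 1, 1]
-30 -1 0 [1, 1, 1, 1, 1]
-30 -1 30 [1, 1, 1, 1, 1]
-60 1 0 [1, 1, 1, 1, 1]
-60 1 30 [1, 1, 1, 1, 1]
-60 -1 0 [1, 1, 1, 1, 1]
-60 -1 30 [1, 1, 1, 1, 1]
60 1 0 [1, 1, 1, 1, 0]
60 1 30 [1, 1, 1, 1, 1]
60 -1 0 [1, 1, 1, 1, 0]
60 -1 30 [0, 1, 1, 1, 1]
177.5 1 0 [1, 1, 1, 1, 1]
177.5 1 30 [1, 1, 1, 1, 1]
177.5 -1 0 [1, 1, 1, 0, 1]
177.5 -1 30 [1, 1, 1, 1, 0]
150 1 0 [1, 1, 1, 1, 1]
150 1 30 [1, 1, 1, 1, 1]
150 -1 0 [1, 1, 0, 1, 1]
150 -1 30 [1, 1, 1, 1, 0]
-150 1 0 [1, 1, 1, 1, 1]
-150 1 30 [1, 1, 1, 1, 1]
-150 -1 0 [1, 1, 1, 0, 1]
-150 -1 30 [1, 1, 1, 1, 1]
grasp 1 0 [-0.19  0.56  0.72  2.07 -0.57  0.71 -0.72]
grasp 1 15 [-0.04  0.44  0.56  2.23 -0.9   0.43 -0.36]
grasp 1 30 None
grasp 1 40 None
grasp -1 0 [-0.11  0.53  0.61  2.07 -0.47  0.69  2.33]
grasp -1 15 [ 0.37  0.39  0.06  2.21 -0.38  0.31  2.28]
grasp -1 30 [ 1.27  0.58 -0.96  2.33  1.79  0.25  0.29]
grasp -1 40 None
```

```bash
cat >> g.py <<'E'
def st(l=""):
    s=sense();print(l,round(s["time_s"],2),s["position"].round(3),"q",s["joint_pos"].round(2),"F",s["wrist_force"].round(1),"gap",round(s["finger_gap"],4),flush=True)
def swing(a,b,step=14,sgn=1):
    n=int(np.ceil(abs(b-a)/step))
    for f in np.linspace(a,b,n+1)[1:]: movep(*hubpose(f,sgn))
E
python3 - <<'E'
from g import *
s=sense();move_l(s["position"]+[0,0,.17],feed=.3);st("up")
p,R=hubpose(0,1,.22);movep(p,R);st("above")
command_gripper(.075,100)
move_l(hubpose(0,1)[0],feed=.2,until_force=12);st("on hub")
t=sense()["time_s"];swing(0,-42);st("swung")
E
```

```text
up 0.82 [0.216 0.639 0.402] q [-1.28  0.39 -0.04  1.28  0.02  1.48 -0.07] F [ 0.8 -0.  -0.8] gap 0.0851
above 3.09 [0.543 0.095 0.346] q [-0.69  0.19  0.53  1.7  -0.1   1.28 -0.19] F [ 0.6 -0.1 -0. ] gap 0.0855
on hub 4.61 [0.544 0.094 0.128] q [-0.61  0.41  0.47  1.96 -0.25  0.82 -0.05] F [-0.1 -0.4  0.8] gap 0.0751
swung 5.73 [0.546 0.093 0.125] q [-0.41  0.8   0.4   1.48 -0.32  1.66  0.04] F [ 0.3 -0.3  0.9] gap 0.075
```

Run:
```python
from g import *
for i in range(3):
    command_gripper(.0,100);sleep(.1);st("grip")
    swing(-42,13.5,step=10);sleep(.15);st("turned")
    command_gripper(.075)
    if i<2: swing(13.5,-42)
p,R=hubpose(13.5,1,.2);move_l(p,feed=.25);st("clear")
p[2]=.42;p[0]-=.05;p[1]-=.25;movep(p,hubpose(0,1)[1]);st("away")
D={}
for n in("scene","top"):
    im,d=camera(n);np.savez(n+"1.npz",im=im,d=d);D[n]=im
o=np.vstack([cv2.resize(D["scene"][150:260,290:430],(700,550//2*1),interpolation=cv2.INTER_CUBIC),cv2.resize(D["top"][160:230,200:340],(700,320),interpolation=cv2.INTER_CUBIC)])
cv2.imwrite("pics/b1.png",o[:,:,::-1])
```

```text
grip 6.37 [0.549 0.094 0.126] q [-0.41  0.8   0.4   1.48 -0.32  1.66  0.04] F [4.9 0.3 2.3] gap 0.0258
turned 8.34 [0.542 0.094 0.128] q [-0.72  0.33  0.52  2.12 -0.19  0.52 -0.13] F [-8.3 -0.2 20.7] gap 0.0256
grip 11.04 [0.549 0.094 0.126] q [-0.41  0.8   0.4   1.48 -0.32  1.66  0.04] F [5.3 0.3 2.4] gap 0.0256
turned 13.02 [0.542 0.094 0.127] q [-0.72  0.33  0.52  2.12 -0.2   0.52 -0.12] F [-7.6  0.5 20.9] gap 0.0255
grip 15.72 [0.549 0.094 0.126] q [-0.41  0.8   0.4   1.48 -0.32  1.66  0.04] F [5.2 0.8 2.8] gap 0.0259
turned 17.69 [0.542 0.094 0.127] q [-0.72  0.33  0.53  2.12 -0.2   0.52 -0.12] F [-7.8 -0.1 21.2] gap 0.0253
clear 19.18 [0.494 0.095 0.32 ] q [-0.93 -0.03  0.6   1.98  0.12  0.97 -0.43] F [-1.   0.4 -0.3] gap 0.0749
away 20.23 [ 0.445 -0.153  0.419] q [-0.72 -0.05  0.95  1.74  0.04  1.43  0.18] F [-0.4  1.4  0.5] gap 0.0752
```

View pics/b1.png

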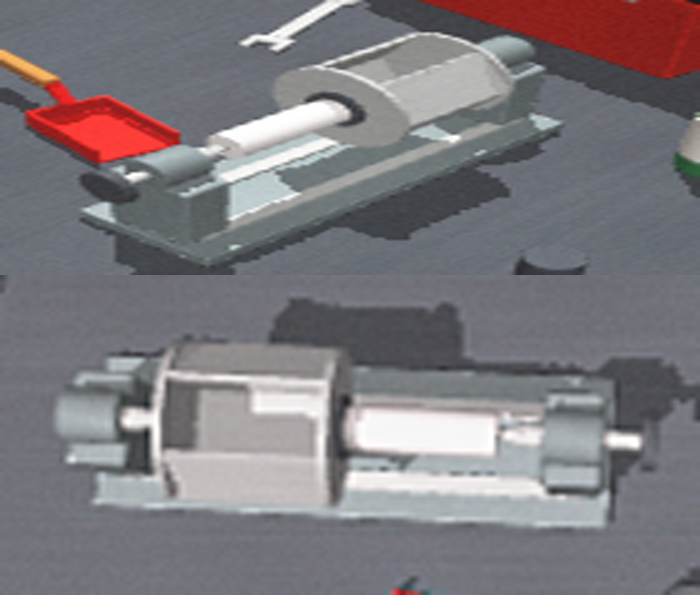

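The barrel now shows its opening about up in both views, in the lower picture at about (245,405). I measure the residual from the normals of the two flanking plates and the opening edges.

```bash
cat > op.py <<'E'
from g import *
def opening(k):
    out=[]
    for n in("top","scene"):
        f=np.load(f"{n}{k}.npz");P=cloud(n,f["d"]).reshape(-1,3)
        P=P[(P[:,1]>.165)&(P[:,1]<.25)]
        x=P[:,0]-AX[0]-AX[1]*P[:,1];z=P[:,2]-.1205;r=np.hypot(x,z);th=np.degrees(np.arctan2(x,z))
        for lo,hi in((-88,-34),(34,88)):
            m=(r>.046)&(r<.062)&(th>lo)&(th<hi)&(z>.003)
            if m.sum()<25: continue
            vx,vz,cx,cz=cv2.fitLine(np.stack([x[m],z[m]],1).astype(np.float32),cv2.DIST_HUBER,0,.001,.001).ravel()
            a=np.degrees(np.arctan2(vz,-vx)) if 0 else np.degrees(np.arctan2(-vz,vx))
            a=(a+90)%180-90  # slope angle below horizontal towards +x
            print(n,(lo,hi),m.sum(),"plate slope",a.round(1),"dist",abs(cx*vz-cz*vx).round(4),"edge angles",np.percentile(th[m],[2,50,98]).round(1))
if __name__=="__main__":
    import sys;opening(sys.argv[1])
E
python3 op.py 1
python3 - <<'E'
from g import *
# edges of opening in top view: brightness/height profile across, at several y
f=np.load("top1.npz");P=cloud("top",f["d"]).reshape(-1,3)
m=(P[:,1]>.17)&(P[:,1]<.245);P=P[m];x=P[:,0]-AX[0]-AX[1]*P[:,1]
for lo in np.arange(-.06,.06,.004):
    s=(x>=lo)&(x<lo+.004);print(round(lo*1000),s.sum(),np.percentile(P[s,2],[10,50,90]).round(3) if s.sum() else "")
E
```

```text
top (-88, -34) 202 plate slope -62.3 dist 0.048 edge angles [-85.3 -58.3 -34.9]
top (34, 88) 161 plate slope 58.3 dist 0.0508 edge angles [34.7 58.9 85.1]
scene (-88, -34) 34 plate slope -62.2 dist 0.0478 edge angles [-84.3 -53.  -35. ]
scene (34, 88) 287 plate slope 57.7 dist 0.05 edge angles [35.2 61.3 85.1]
-60 29 [-0.004  0.008  0.018]
-56 55 [0.013 0.116 0.123]
-52 44 [0.012 0.127 0.132]
-48 30 [0.133 0.137 0.141]
-44 32 [0.14  0.143 0.149]
-40 33 [0.148 0.151 0.154]
-36 32 [0.155 0.159 0.163]
-32 31 [0.162 0.166 0.169]
-28 17 [0.164 0.167 0.169]
-24 0 
-20 8 [0.072 0.073 0.075]
-16 22 [0.069 0.072 0.075]
-12 22 [0.07  0.073 0.077]
-8 25 [0.069 0.073 0.075]
-4 23 [0.069 0.074 0.076]
0 21 [0.069 0.073 0.076]
4 23 [0.069 0.073 0.076]
8 23 [0.069 0.073 0.077]
12 23 [0.072 0.073 0.075]
16 24 [0.071 0.074 0.077]
20 24 [0.072 0.076 0.078]
24 48 [0.072 0.121 0.171]
28 47 [0.072 0.08  0.171]
32 50 [0.08  0.086 0.164]
36 26 [0.118 0.156 0.158]
40 21 [0.146 0.149 0.153]
44 20 [0.139 0.142 0.146]
48 22 [0.133 0.136 0.14 ]
52 21 [0.127 0.129 0.131]
56 15 [0.121 0.124 0.129]
```

Plate normals are at -62° and +58°, so the barrel is about 2° past up, toward the robot. I make a small corrective turn and then measure again.

```bash
python3 - <<'E'
from g import *
p,R=hubpose(2.2,1,.2);movep(p,R)
move_l(hubpose(2.2)[0],feed=.25,until_force=12)
command_gripper(0,100);sleep(.1);movep(*hubpose(0));sleep(.15);st("corr")
command_gripper(.075);move_l(hubpose(0,1,.2)[0],feed=.3)
p=np.array([.42,-.2,.30]);movep(p,toolR(-3.3,0,15,1));st("away")
for n in("scene","top"):
    im,d=camera(n);np.savez(n+"2.npz",im=im,d=d)
E
python3 op.py 2
python3 - <<'E'
from g import *
# scoop check from both views at two heights: pan mask inside handle-based window
for n in("scene","top"):
    f=np.load(n+"0.npz");P=cloud(n,f["d"]);hsv=cv2.cvtColor(f["im"],cv2.COLOR_RGB2HSV)
    h=np.array([.477,-.225]);c,s=np.cos(np.radians(-3.3)),np.sin(np.radians(-3.3))
    dx=P[...,0]-h[0];dy=P[...,1]-h[1];a=c*dx+s*dy;b=-s*dx+c*dy
    lip=(P[...,2]>.015)&(P[...,2]<.035)&(a>.04)&(a<.17)&(abs(b)<.048)
    pan=(P[...,2]>-.01)&(P[...,2]<.035)&(a>.04)&(a<.18)&(abs(b)<.05)&(hsv[...,2]>165)&(hsv[...,1]<40)
    for m in(lip,pan): print(n,m.sum(),"a",np.percentile(a[m],[1,99]).round(3),"b",np.percentile(b[m],[1,99]).round(3))
    for lo in(.06,.08,.1,.12,.14):
        m=pan&(a>lo)&(a<lo+.02);print(lo,np.percentile(b[m],[2,98]).round(4),end=" ")
    hm=(hsv[...,0]<20)&(hsv[...,0]>4)&(hsv[...,1]>110)&(abs(a)<.06)&(abs(b)<.03)&(P[...,2]>.03)
    print("\nhandle a",a[hm].min().round(3),a[hm].max().round(3),"b",[np.median(b[hm&(abs(a-t)<.012)]).round(4) for t in(-.04,-.02,0,.02)])
E
```

```text
corr 23.4 [0.544 0.094 0.128] q [-0.73  0.44  0.63  1.96 -0.35  0.84  0.04] F [-2.8  0.5 10. ] gap 0.0253
away 25.97 [ 0.42  -0.199  0.3  ] q [-0.7  -0.22  0.98  2.1   0.15  0.91 -1.41] F [ 1.4 -0.5  0.3] gap 0.0751
top (-88, -34) 211 plate slope -59.1 dist 0.048 edge angles [-85.8 -59.1 -35.3]
top (34, 88) 149 plate slope 60.2 dist 0.0506 edge angles [35.3 58.2 85.9]
scene (-88, -34) 26 plate slope -59.7 dist 0.0478 edge angles [-86.1 -54.4 -35.4]
scene (34, 88) 280 plate slope 60.1 dist 0.0499 edge angles [34.9 60.3 85.9]
scene 343 a [0.054 0.153] b [-0.033  0.037]
scene 891 a [0.055 0.155] b [-0.033  0.038]
0.06 [-0.0332  0.043 ] 0.08 [-0.0329  0.0358] 0.1 [-0.0327  0.038 ] 0.12 [-0.0323  0.0366] 0.14 [-0.0322  0.0371] 
handle a -0.052 0.038 b [np.float64(-0.0027), np.float64(-0.0033), np.float64(-0.0029), np.float64(-0.0019)]
top 147 a [0.056 0.153] b [-0.035  0.036]
top 573 a [0.056 0.156] b [-0.035  0.036]
0.06 [-0.0377  0.035 ] 0.08 [-0.0351  0.0351] 0.1 [-0.0334  0.0357] 0.12 [-0.0329  0.036 ] 0.14 [-0.032   0.0364] 
handle a -0.048 0.035 b [np.float64(0.0004), np.float64(0.0014), np.float64(0.002), np.float64(0.0007)]
```

The barrel is now within 0.5° of up and released, and both views agree on the scoop pose. Next I grasp the scoop and lift it.

```bash
cat >> g.py <<'E'
HND=np.array([.477,-.2245,.050]);G=.016;YAW=-3.0;LEAN=15;SG=1
def sp(handle,yaw,pitch): # TCP pose for a handle-point position
    M=scoopR(yaw,pitch);R=toolR(yaw,pitch,LEAN,SG)
    return np.asarray(handle)+M@[G,0,0]-R[:,2]*.006,R
def mp(mouth,yaw,pitch): return sp(np.asarray(mouth)-scoopR(yaw,pitch)@[.155,0,-.047],yaw,pitch)
E
python3 - <<'E'
from g import *
p,R=sp(HND,YAW,0)
movep(p+[0,0,.12],R);command_gripper(.05);move_l(p,feed=.15,until_force=10);st("at")
command_gripper(0,120);sleep(.1);st("gripped")
move_l(p+[0,0,.06],feed=.08);st("lift")
for n in("scene","top"):
    im,d=camera(n);np.savez(n+"3.npz",im=im,d=d)
    if n=="scene":cv2.imwrite("pics/s3.png",cv2.resize(im[190:340,190:390],(800,600),interpolation=cv2.INTER_CUBIC)[:,:,::-1])
# planning: which pours are reachable
for yaw in(-2.5,-12,-22):
    print(yaw,[int(inverse_kinematics(*mp(DRUM-.018*xa+[0,0,.07],yaw,b)) is not None) for b in(0,15,30,45,50,55,60,65)])
E
```

```text
at 28.02 [ 0.492 -0.226  0.056] q [ 0.04  0.44  0.45  2.2  -0.79  0.4  -0.48] F [-1.1  0.5  0.2] gap 0.0502
gripped 28.57 [ 0.491 -0.225  0.057] q [ 0.04  0.44  0.45  2.2  -0.79  0.4  -0.48] F [-2.7  1.2  6.1] gap 0.0106
lift 29.48 [ 0.491 -0.225  0.115] q [-0.1   0.35  0.61  2.16 -0.62  0.53 -0.65] F [ 0.7  0.  -3.2] gap 0.0107
-2.5 [1, 1, 1, 1, 1, 1, 1, 0]
-12 [0, 1, 1, 1, 1, 1, 1, 1]
-22 [0, 1, 1, 1, 1, 1, 1, 1]
```

View pics/s3.png

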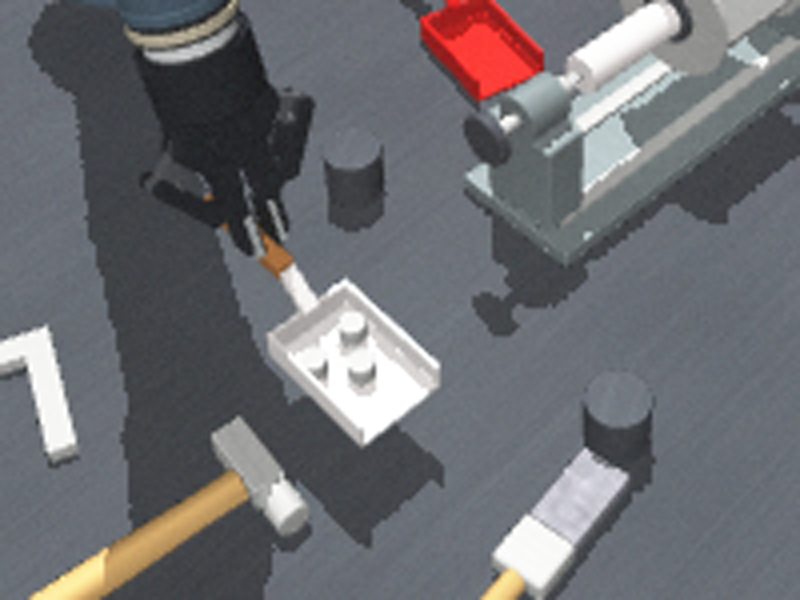

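The scoop is held level with its three blanks at picture (350,327), (316,362) and (361,370), and nothing else is disturbed. Next I carry it over and pour.

Run:
```python
from g import *
f=np.load("scene3.npz");P=cloud("scene",f["d"]);c,s=np.cos(np.radians(YAW)),np.sin(np.radians(YAW))
dx=P[...,0]-HND[0];dy=P[...,1]-HND[1];a=c*dx+s*dy;b=-s*dx+c*dy
m=(abs(b)<.028)&(a>.07)&(a<.15)&(P[...,2]>.04)&(P[...,2]<.075);k=np.polyfit(a[m],P[...,2][m],1);print("floor slope deg",np.degrees(np.arctan(k[0])),"z mouth",np.polyval(k,.155),m.sum())
s0=sense()["position"];move_l([s0[0],s0[1],.35],feed=.2);st("high")
T=DRUM-.018*xa+[0,0,.066];yaw=-5
for i,x in enumerate((mp(T+[0,0,.07],yaw,12),)):
    move_l(*x,feed=.18);st("pre")
q=inverse_kinematics(*mp(T,yaw,58));print(None if q is None else q.round(2))
for n in("scene","top"):
    im,d=camera(n);np.savez(n+"4.npz",im=im,d=d)
    if n=="scene":cv2.imwrite("pics/s4.png",cv2.resize(im[80:260,270:470],(800,600),interpolation=cv2.INTER_CUBIC)[:,:,::-1])
```

```text
floor slope deg -5.238327801790991 z mouth 0.057063713953020984 398
high 30.9 [ 0.49  -0.225  0.349] q [-0.36  0.02  0.79  1.89 -0.12  1.01 -1.14] F [-0.5 -0.6 -2.8] gap 0.0107
pre 33.58 [0.404 0.22  0.337] q [-0.78 -0.    0.17  1.9   0.04  1.2  -2.28] F [ 0.3 -0.7 -2.1] gap 0.011
[-0.6   0.58  0.45  1.37 -0.42  1.98 -1.8 ]
```

View pics/s4.png

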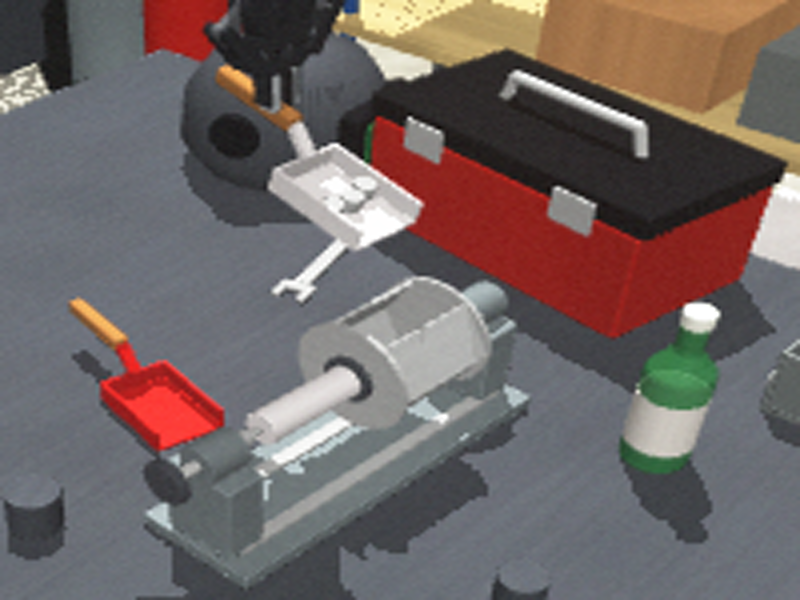

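The pan is above and behind the opening, blanks still in it, and the scoop sags a few degrees nose-down in the grip. I measure the actual pan slope and mouth from this pair of views.

Run:
```python
from g import *
T=DRUM-.018*xa+[0,0,.066];M=T+[0,0,.07];yaw=np.radians(-5);print("cmd mouth",M.round(3))
for n in("scene","top"):
    f=np.load(n+"4.npz");P=cloud(n,f["d"]);hsv=cv2.cvtColor(f["im"],cv2.COLOR_RGB2HSV)
    dx=P[...,0]-M[0];dy=P[...,1]-M[1];a=np.cos(yaw)*dx+np.sin(yaw)*dy;b=-np.sin(yaw)*dx+np.cos(yaw)*dy
    m=(abs(b)<.05)&(a>-.13)&(a<.03)&(P[...,2]>.2)&(P[...,2]<.34)&(hsv[...,1]<40)
    print(n,m.sum(),"a",np.percentile(a[m],[1,99]).round(3),"b",np.percentile(b[m],[2,98]).round(3))
    fl=m&(abs(b)<.028)&(a>-.09);A=a[fl];Z=P[...,2][fl]
    for _ in range(4):
        k=np.polyfit(A,Z,1);r=Z-np.polyval(k,A);g=abs(r)<.004;A,Z=A[g],Z[g]
    am=np.percentile(a[m],99);print("slope",np.degrees(np.arctan(-k[0])).round(1),"z mouth",np.polyval(k,am).round(4),len(A))
```

```text
cmd mouth [0.53  0.209 0.256]
scene 743 a [-0.105 -0.002] b [-0.036  0.035]
slope 15.0 z mouth 0.2544 67
top 878 a [-0.099 -0.002] b [-0.036  0.033]
slope 14.0 z mouth 0.2516 257
```

Run:
```python
from g import *
T=DRUM-.018*xa+[0,0,.067];yaw=-5
move_l(*mp(T,yaw,14),feed=.12);st("low")
for b in (20,26,31,36,41,46,51,56):
    movep(*mp(T,yaw,b))
    if b in(31,36): sleep(.15)
sleep(.3);st("poured")
for n in("scene","top"):
    im,d=camera(n);np.savez(n+"5.npz",im=im,d=d)
a=np.load("scene5.npz")["im"][120:230,300:430];b=np.load("top5.npz")["im"][150:230,190:320]
o=np.vstack([cv2.resize(x,(480,298),interpolation=cv2.INTER_CUBIC) for x in(a,b)]);cv2.imwrite("pics/s5.png",o[:,:,::-1])
```

```text
low 34.37 [0.407 0.22  0.273] q [-0.76  0.07  0.18  1.98 -0.    1.08 -2.24] F [-0.3  0.9 -1.6] gap 0.0108
poured 36.97 [0.495 0.213 0.334] q [-0.5   0.53  0.26  1.39 -0.36  1.92 -1.89] F [-0.1 -0.1 -0.7] gap 0.0106
```

View pics/s5.png

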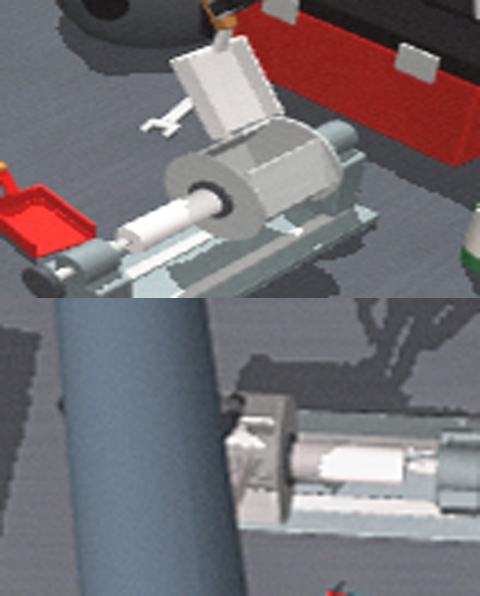

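The pan is empty, at scene-crop (225,90), and the wrist force dropped by about the weight of three blanks. I back off, check inside the drum and measure the sag before setting down.

```bash
python3 - <<'E'
from g import *
T=DRUM-.018*xa+[0,0,.067];yaw=-5
move_l(*mp(T+[-.02,0,.07],yaw,45),feed=.15)
move_l(*mp(T+[-.02,0,.08],yaw,12),feed=.1);st("back")
p,R=sp(HND+[0,0,.30],YAW,0)
move_l(p,R,feed=.2);st("high")
move_l(*sp(HND+[0,0,.06],YAW,-2.5),feed=.2);st("above")
for n in("scene","top"):
    im,d=camera(n);np.savez(n+"6.npz",im=im,d=d)
f=np.load("scene6.npz");P=cloud("scene",f["d"]);c,s=np.cos(np.radians(YAW)),np.sin(np.radians(YAW))
for n in("scene","top"):
    f=np.load(n+"6.npz");P=cloud(n,f["d"])
    dx=P[...,0]-HND[0];dy=P[...,1]-HND[1];a=c*dx+s*dy;b=-s*dx+c*dy
    m=(abs(b)<.028)&(a>.065)&(a<.148)&(P[...,2]>.04)&(P[...,2]<.09);A=a[m];Z=P[...,2][m]
    for _ in range(4):
        k=np.polyfit(A,Z,1);g=abs(Z-np.polyval(k,A))<.004;A,Z=A[g],Z[g]
    print(n,"nose-down",np.degrees(np.arctan(-k[0])).round(2),"z mouth",np.polyval(k,.155).round(4),len(A))
a=np.load("scene6.npz")["im"][190:340,200:400];b=np.load("top6.npz")["im"][160:230,200:320]
o=np.vstack([cv2.resize(a,(400,300)),cv2.resize(b,(400,233),interpolation=cv2.INTER_CUBIC)]);cv2.imwrite("pics/s6.png",o[:,:,::-1])
E
python3 op.py 6
```

```text
back 38.67 [0.385 0.22  0.348] q [-0.79 -0.04  0.15  1.91  0.04  1.23 -2.32] F [ 0.7  0.6 -1.5] gap 0.0106
high 41.11 [ 0.491 -0.225  0.356] q [-0.41  0.01  0.83  1.88 -0.12  1.02 -1.15] F [ 0.3 -0.3 -1.4] gap 0.0106
above 42.46 [ 0.492 -0.226  0.117] q [-0.11  0.34  0.63  2.19 -0.72  0.49 -0.55] F [ 0.3 -0.3 -1.1] gap 0.0108
scene nose-down -1.77 z mouth 0.0691 447
top nose-down -2.5 z mouth 0.0672 335
top (-88, -34) 209 plate slope -59.8 dist 0.0478 edge angles [-85.3 -59.  -35.4]
top (34, 88) 148 plate slope 60.6 dist 0.0508 edge angles [35.  59.9 85.5]
scene (-88, -34) 26 plate slope -59.8 dist 0.048 edge angles [-81.7 -53.6 -34.6]
scene (34, 88) 282 plate slope 59.9 dist 0.05 edge angles [34.9 60.1 85.1]
```

View pics/s6.png

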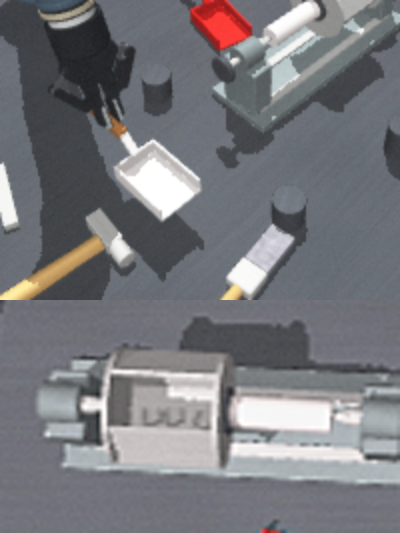

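The scoop is empty, the three blanks lie in the drum at about (147..199,417), and the barrel is still up. Without load there is no sag, so I set the scoop down at pitch 0.

```bash
python3 - <<'E'
from g import *
p,R=sp(HND,YAW,-.3)
move_l(p+[0,0,.015],R,feed=.08)
print(move_l(p-[0,0,.004],feed=.015,until_force=2.5));st("down")
command_gripper(.045);sleep(.2);st("open")
move_l(p-R[:,2]*.15,feed=.15)
q=sense()["position"];move_l(q+[-.03,0,.12],feed=.3);sleep(.3);st("clear")
for n in("scene","top"):
    im,d=camera(n);np.savez(n+"7.npz",im=im,d=d)
c,s=np.cos(np.radians(YAW)),np.sin(np.radians(YAW))
f=np.load("scene7.npz");P=cloud("scene",f["d"]);dx=P[...,0]-HND[0];dy=P[...,1]-HND[1];a=c*dx+s*dy;b=-s*dx+c*dy
m=(abs(b)<.026)&(a>.065)&(a<.148)&(P[...,2]<.012);k=np.polyfit(a[m],P[...,2][m],1);print("nose-down",np.degrees(np.arctan(-k[0])).round(2),np.polyval(k,.1).round(4),m.sum())
cv2.imwrite("pics/s7.png",f["im"][130:370,150:500,::-1])
E
python3 op.py 7
```

```text
True
down 44.16 [ 0.491 -0.225  0.057] q [-0.01  0.45  0.51  2.2  -0.85  0.42 -0.42] F [-0.7  1.   1.1] gap 0.0104
open 44.78 [ 0.49  -0.225  0.056] q [-0.01  0.45  0.51  2.2  -0.85  0.42 -0.42] F [ 0.1 -0.2  0.3] gap 0.0448
clear 46.78 [ 0.421 -0.223  0.319] q [-0.41 -0.14  0.81  2.05  0.01  0.94 -1.22] F [ 0.8 -0.4  0.8] gap 0.0446
nose-down -0.13 0.0049 428
top (-88, -34) 214 plate slope -60.4 dist 0.0482 edge angles [-86.3 -60.3 -35.5]
top (34, 88) 156 plate slope 59.8 dist 0.0507 edge angles [35.  60.4 86.1]
scene (-88, -34) 28 plate slope -59.9 dist 0.0478 edge angles [-85.1 -52.2 -35.9]
scene (34, 88) 280 plate slope 60.1 dist 0.0501 edge angles [35.1 60.  85.1]
```

View pics/s7.png

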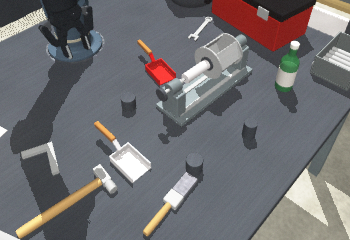

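The scoop stands level and empty at (130,162), the barrel's opening faces up at (220,50), and the bystanders have not moved.

```bash
python3 -c "
from rig import *
print(finish_job())"
```

```text
the job is handed in; nothing more can be done
None
```

Job handed in after about 47 s of robot time: the barrel is released with its opening up (within 0.5° by camera), all three blanks are inside it, the empty scoop is level back in its place, and the other things look unmoved in the last picture.

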